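# Show the notched glass plate label up over the microscope stage

## Task

Two glass plates stand on edge in slotted holders; take out the one that has a small notch cut from one corner: the notch is at its frosted end, and you are looking at its label side when that corner is at the top right (long edges level). Turn this plate flat with the label side up and hold it level about 12 cm above the middle of the microscope stand's round white stage plate, its frosted end pointing straight towards the short post on the stand. Finish while still holding it there in the gripper, and leave the other plate and the other things on the bench where they are.

Things in the scene. Friction and masses are not known exactly. Their poses are not given: they have to be found in the camera images.
- plate_mid (a point): Centre of the notched glass plate, 60 x 42 x 6 mm, 38 g. It starts upright on a long edge in a holder, at any yaw, centre 51 mm above the table. Own axes: x along its length to the frosted end; -y out of the label face (y out of the back); z across its width, up while in the holder. The notch, 10 x 10 mm, is cut from the corner at +x, +z.
- plate_frosted_end (a point): Middle of the frosted end edge of the notched plate, 30 mm from its centre along its x; same axes. The frosted band covers the last 18 mm of the label face and shows through the glass from the back also.
- blank_mid (a point): Centre of the other glass plate, same size, frosted band and upright stance, but all its corners are square; leave it alone.
- holder_a: Fixed holder of the notched plate, left or right of the microscope stand; origin on the table under its centre. Foot 70 x 50 x 8 mm; on it a block 36 mm long (its x, along the plate), 26 mm thick, with a slot 7.4 mm wide, 14 mm deep; slot floor 30 mm, wall tops 44 mm above the table. The plate overhangs the block by 12 mm at both ends and lifts straight out.
- holder_b: Fixed holder of the square-cornered plate, the same shape, on the other side of the stand.
- stage (a point): Centre of the top face of the white round stage plate (94 mm across), 25 mm above the table, on the fixed cream base of a microscope stand (180 mm along x, 250 mm along y, 22 mm high) whose head has been taken off. Its own y axis points to the post, z up.
- post (a point): Top centre of the stand's short black and steel post (42 mm across, top 66 mm above the table), 98 mm from the stage centre along the stand's y.
- plate: The notched plate, origin at the middle of its lower long edge as it stands, axes as for plate_mid.
- tape: Bystander: the red tape reel, 84 mm across, 18 mm high; leave it where it is.
- eyepiece: Bystander: a black eyepiece standing, 36 mm across, 48 mm high; leave it where it is.
- cleaner: Bystander: a small clear bottle, 36 mm across, 75 mm high; leave it where it is.
- tweezers: Bystander: steel tweezers lying flat, 110 mm long; leave it where it is.
- micrometer: Bystander: a black digital micrometer head with a steel barrel, 110 mm long, 16 mm high; leave it where it is.
Not all that is in view belongs to the job. What is shaped like the plate but blue or red is not meant.

How it is judged:
At the end, for the whole second after the job is handed in: The notched plate is held still in the gripper, centre within 25 mm (sideways) of the stage centre and 70 to 180 mm above the stage plate, label face up and level within 15 degrees, its length along the line to the post within 17 degrees with the frosted end on the post's side (horizontal distance between plate_mid and stage below 0.025 m and z of plate_mid in the frame of stage between 0.07 and 0.18 m and angle between plate_mid's own y axis and vertical above 2.88159 rad and angle between the x axis of plate_mid and the y axis of stage, either way round below 0.3 rad and y of plate_frosted_end in the frame of stage above 0 m and contact force between plate and the fingers above 1 N and linear speed of plate below 0.03 m/s); the arm keeps its last pose, push and grip.
It fails at once if the square-cornered plate is disturbed (distance of blank_mid from where it was at the start of the episode above 0.01 m).
It fails at once if a bystander on the bench is knocked away (distance of any of tape, eyepiece, cleaner, tweezers, micrometer from where it was at the start of the episode above 0.02 m).
It also fails if it takes over 45 s, if anything falls off the work surface, if the arm or the gripper's body presses on something with over 40 N, if the wrist force passes 120 N, or if a joint passes its speed limit or range.

## Robot

A 6-joint arm with a two-finger parallel gripper is mounted at the origin on the work surface. World frame = base frame: x ahead of the robot, y to its left, z up, the work surface at z = 0. Lengths are in m, angles in rad, forces in N, time in s.
With the tool pointing down it reaches from about 0.275 to 0.875 m from the base axis. Payload 12.5 kg.
Tool frame: the origin (TCP) lies on the centre line of the jaws, within the pads' length; the fingertips stand 25 mm ahead of it and the grasp point (between the pads) lies 6 mm ahead of it (robot.finger_overhang is the distance from the TCP to the fingertips, in m); z points along the fingers, y is the line along which they close (so a half turn about z gives the same grasp; the last joint's range is limited). The gripper opens to 85 mm and grips with 20 to 120 N. Pads are 22 mm wide; open, the fingers measure 114 mm over their backs; the gripper's body (76 mm by 85 mm) begins 54 mm behind the grasp point. The pads swing forward as they close: fully open they stand 13 mm farther back than shut.
Start: joints at [1.127, 0.351, 1.652, -0, 1.139, -0.085], TCP at [0.193, 0.515, 0.228] pointing down, gripper open.
Joint ranges: [-2.75, 2.75], [-0.79, 2.1], [0.01, 2.65], [-1.57, 4.71], [0.07, 3.14], [-2.87, 2.87]. Speed limits (rad/s): [2.22, 2.22, 2.79, 3.14, 3.14, 3.14].

## Interface

Orientations are given as a unit quaternion [x, y, z, w].
In Python, from plant import robot gives the robot as it stands. The module is installed in compiled form; this text tells all that it offers.
- The arm moves only by the tool servo_tool, never from a script. Its argument "commands" is a list that holds one entry, the list of rows, each a list of 5 numbers: the shift along the world's x, y, z in cm, then the turn about the world's z in degrees, then the finger opening in cm, from 0 to 8.54. A call has 1 to 10 rows; each row is the pose to reach, as a shift and turn from the pose commanded when the call began; what a row does not reach only later rows make up. A row lasts 1/8 s, in which the tool goes at most 62.5 mm and 10.7 degrees, less where a joint would pass 70% of its speed; a pose out of reach is approached as far as the arm can. A call with a gripper value outside its range is refused whole. The fingers move at their own pace and stop on an object; "grip_force" is the grip in N (left out, the last holds). Time passes only in rows, so rows that repeat a pose let the fingers close. It gives the time, the measured TCP pose, the force, the opening and the grip force at its end, in the units of the state.
- robot.sense(): the state, without advancing time (a new reading comes with each control period).
- robot.read_camera(name): name is "side" or "top" or "wrist"; returns the picture (400x640x3 uint8, blue, green, red); there is no depth.
- robot.calibration(name): a dict with "fx", "fy", "cx", "cy" (pixels), "R" (3x3) and "t" (3): a world point X has camera coordinates R X + t; the wrist camera has in their place "tool_from_camera" (4x4, takes a point from camera to tool coordinates, whose origin is the TCP and whose axes are the flange's). Camera axes: x right, y down, z forward; pixel columns grow to the right and rows downward; lengths in m; the calibration is good to about 2 mm. A picture is of the moment at which its call begins: read the wrist's pose just before it. calibration takes no time and is no camera call.
- robot.hand_in(): hands the job in; it is judged then, once.
The state is a dict: "clock": time; "joint_pos": joint angles; "dq": joint speeds; "effort": joint torques, N m; "tcp_pos": TCP position; "eef_rot": TCP orientation; "force": force on the tool from outside, world axes, zero at the start; "wrist_torque": the same for the moment, N m; "finger_gap": opening from 0.0 (shut) to 1.0 (fully open); "grip_force": force on a finger pad.
Only numpy, scipy, OpenCV 4.12 (cv2) and the standard library are available. Lean on these libraries where they do the work, as an engineer would, in place of code of your own. Each camera call takes 0.05 s, during which the arm holds its last target. There are 200 camera calls.

## Working session

There is one attempt and no reset: what is moved stays moved. The work goes in short steps, Python scripts to look and compute and a tool call to move; the robot and the scene stay as the last step left them, time stands still between calls to the robot, and variables do not carry over. Pictures are saved under pics/ and viewed, at most 11 in all, crops included, and the job is handed in when it is done.

Besides the shell and the picture viewer there is one more tool, called after "Call:" as a command line: name --argument value ..., lists and objects as JSON in quotes. servo_tool: Moves the arm, as the interface text tells. Its arguments: {"type":"object","properties":{"commands":{"type":"array","items":{"type":"array","items":{"type":"array","items":{"type":"number"}}}},"grip_force":{"type":"number"}},"required":["commands"]}

```bash
mkdir -p pics; python3 - <<'E'
from plant import robot
import cv2,numpy as np,json
s=robot.sense();print(s['tcp_pos'],s['eef_rot'],s['finger_gap'])
for n in("top","side"):
    im=robot.read_camera(n);cv2.imwrite(f"pics/{n}0.png",im)
    c=robot.calibration(n);print(n,c)
print(robot.calibration("wrist"))
E
```

```text
[0.19297058 0.51466449 0.22781869] [ 1.78415237e-01  9.83955088e-01 -6.08526871e-04 -1.35421181e-04] 1.001954897904746
top {'fx': 388.061535290952, 'fy': 388.061535290952, 'cx': 323.5786290597713, 'cy': 196.40091939379354, 'R': array([[-0.00514002, -0.99992438,  0.01117207],
       [-0.99259238,  0.00374555, -0.1214345 ],
       [ 0.12138347, -0.01171349, -0.99253657]]), 't': array([0.03925955, 0.58140283, 0.94940254])}
side {'fx': 373.57508469297835, 'fy': 373.57508469297835, 'cx': 323.4705036823161, 'cy': 197.70763731882488, 'R': array([[-0.95866957, -0.28399798,  0.01725699],
       [-0.20837745,  0.65951744, -0.7222296 ],
       [ 0.19373046, -0.6959755 , -0.69143807]]), 't': array([0.58014008, 0.13754437, 0.86999037])}
{'fx': 333.08594149507695, 'fy': 333.08594149507695, 'cx': 321.49085374933657, 'cy': 202.64548964337158, 'tool_from_camera': array([[-1.28479786e-03, -9.63942785e-01, -2.66106476e-01,
         6.69176299e-02],
       [ 9.99999173e-01, -1.25413489e-03, -2.85158480e-04,
         8.55311160e-04],
       [-5.88569559e-05, -2.66106622e-01,  9.63943599e-01,
        -1.45407641e-01],
       [ 0.00000000e+00,  0.00000000e+00,  0.00000000e+00,
         1.00000000e+00]])}
```

View pics/top0.png

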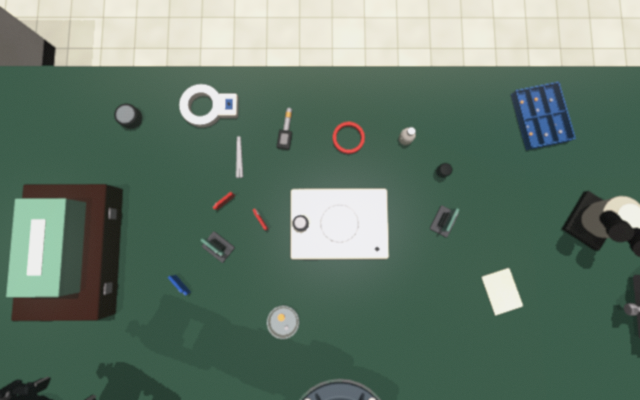

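View pics/side0.png

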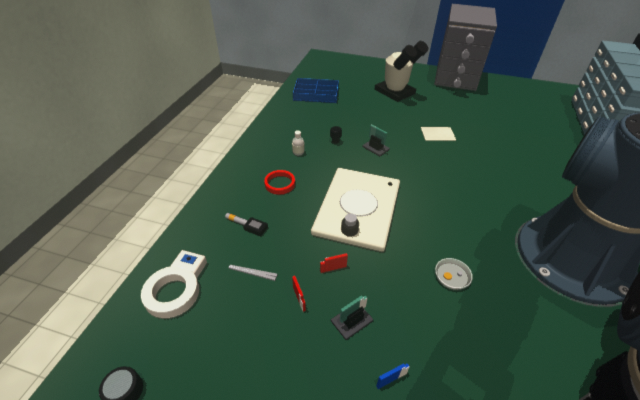

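```bash
cat > h.py <<'E'
import numpy as np
from plant import robot
def ray(n,px,z):
    c=robot.calibration(n);R=np.array(c['R']);o=-R.T@np.array(c['t'])
    d=R.T@np.array([(px[0]-c['cx'])/c['fx'],(px[1]-c['cy'])/c['fy'],1]);return o+d*(z-o[2])/d[2]
E
python3 - <<'E'
import cv2,numpy as np
from h import *
t=cv2.imread("pics/top0.png");s=cv2.imread("pics/side0.png")
cr=lambda im,x,y,w=50,h=36:cv2.resize(im[y-h//2:y+h//2,x-w//2:x+w//2],(400,288),interpolation=cv2.INTER_CUBIC)
m=np.vstack([np.hstack([cr(s,352,312),cr(s,377,138)]),np.hstack([cr(t,216,246),cr(t,445,221)])])
cv2.imwrite("pics/m.png",m)
for n,p,z in[("top",(339.5,223.5),.025),("side",(359,203),.025),("top",(300,223),.066),("side",(350,220),.066),("top",(216,246),.02),("top",(445,221),.02)]:print(n,p,ray(n,p,z).round(3))
E
```

```text
top (339.5, 223.5) [ 0.513 -0.004  0.025]
side (359, 203) [0.511 0.001 0.025]
top (300, 223) [0.513 0.095 0.066]
side (350, 220) [0.513 0.103 0.066]
top (216, 246) [0.458 0.309 0.02 ]
top (445, 221) [ 0.519 -0.275  0.02 ]
```

View pics/m.png

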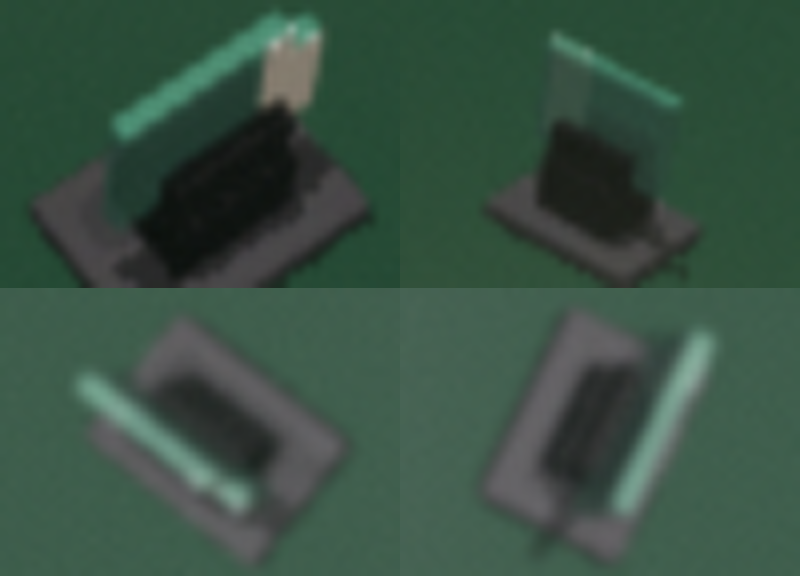

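The lower-left holder (top view 216,246) has the notched plate: there is a kink near its frosted end in both crops, and the side camera sees its label face. The stage is near (0.512, 0), and the post is towards +y.

```bash
python3 - <<'E'
import cv2
from h import *
t=cv2.imread("pics/top0.png");s=cv2.imread("pics/side0.png")
for n,im,(x0,y0,x1,y1),(lo,hi) in[("top",t,(196,230,236,262),((60,110,80),(95,255,255))),("side",s,(330,290,375,325),((70,110,110),(95,255,255)))]:
    h=cv2.cvtColor(cv2.resize(im[y0:y1,x0:x1],None,fx=8,fy=8,interpolation=cv2.INTER_CUBIC),cv2.COLOR_BGR2HSV)
    b=cv2.cvtColor(h,cv2.COLOR_HSV2BGR)
    m=((b[...,1]>135)&(b[...,1].astype(int)-b[...,2]>35)).astype(np.uint8)
    k=max(cv2.findContours(m,0,2)[0],key=cv2.contourArea);(cx,cy),(w,hh),a=cv2.minAreaRect(k)
    bx=cv2.boxPoints(((cx,cy),(w,hh),a));e=[np.linalg.norm(bx[i]-bx[i-1]) for i in range(4)]
    i=int(np.argmin(e[:2]));p,q=(bx[i]+bx[i-1])/2,(bx[(i+2)%4]+bx[(i+1)%4])/2
    P,Q=[ray(n,(v[0]/8+x0-.44,v[1]/8+y0-.44),.072) for v in(p,q)]
    print(n,P.round(4),Q.round(4),((P+Q)/2).round(4),"len",np.linalg.norm(P-Q).round(4),"yaw",np.degrees(np.arctan2(*(Q-P)[1::-1])).round(1),"px area",m.sum()/64)
# white stage post check by top: cream base
m=(t.min(2)>190).astype(np.uint8);m[:180]=0;m[265:]=0;m[:,:270]=0;m[:,400:]=0
r=cv2.minAreaRect(max(cv2.findContours(m,0,2)[0],key=cv2.contourArea));print(r)
B=[ray("top",p,.022)[:2] for p in cv2.boxPoints(r)];print(np.round(B,4),np.mean(B,0))
E
```

```text
top [0.4746 0.3322 0.072 ] [0.4453 0.2948 0.072 ] [0.46   0.3135 0.072 ] len 0.0475 yaw -128.0 px area 35.421875
side [0.4755 0.328  0.072 ] [0.4384 0.2892 0.072 ] [0.457  0.3086 0.072 ] len 0.0536 yaw -133.7 px area 45.3125
((339.0, 223.5), (69.0, 96.0), 90.0)
[[ 0.6027  0.1203]
 [ 0.6018 -0.1274]
 [ 0.4258 -0.123 ]
 [ 0.4271  0.1194]] [ 0.51434537 -0.00265107]
```

Call:
servo_tool --commands '[[[26.2,-20.5,-3,73,8.5],[26.2,-20.5,-3,73,8.5],[26.2,-20.5,-3,73,8.5],[26.2,-20.5,-3,73,8.5],[26.2,-20.5,-3,73,8.5],[26.2,-20.5,-3,73,8.5],[26.2,-20.5,-3,73,8.5],[26.2,-20.5,-3,73,8.5],[26.2,-20.5,-3,73,8.5],[26.2,-20.5,-3,73,8.5]]]'

```text
clock: 1.35
tcp_pos: [0.4549, 0.31, 0.1983]
eef_rot: [-0.441, 0.897, -0.0, -0.0]
force: [-0.0, -0.5, -0.5]
finger_gap: 0.996
grip_force: 0.0
```

```bash
cat >> h.py <<'E'
from scipy.spatial.transform import Rotation as Ro
def wcal():
    s=robot.sense();T=np.eye(4);T[:3,:3]=Ro.from_quat(s['eef_rot']).as_matrix();T[:3,3]=s['tcp_pos']
    c=robot.calibration("wrist");return c,T@np.array(c['tool_from_camera'])
def wray(c,T,px,z):
    d=T[:3,:3]@np.array([(px[0]-c['cx'])/c['fx'],(px[1]-c['cy'])/c['fy'],1]);o=T[:3,3];return o+d*(z-o[2])/d[2]
E
python3 - <<'E'
from h import *
import cv2
c,T=wcal();im=robot.read_camera("wrist");cv2.imwrite("pics/w1.png",im);np.savez("w1.npz",T=T)
s=robot.sense();print(s['tcp_pos'],s['joint_pos'].__repr__())
E
```

```text
[0.45494877 0.31004359 0.19830621] array([ 5.13636765e-01,  3.85013000e-01,  1.68197727e+00, -6.59450409e-06,
        1.07481906e+00, -1.97166513e+00])
```

View pics/w1.png

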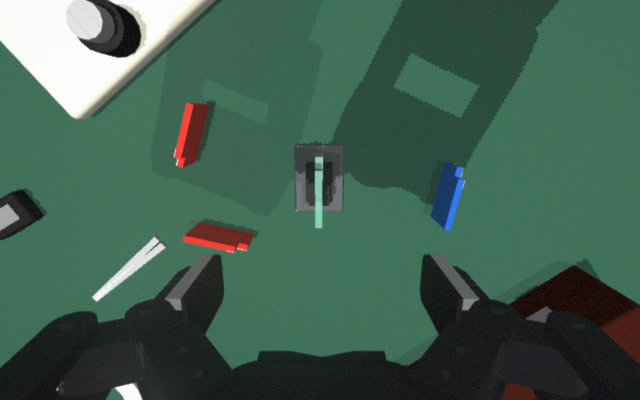

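The plate's top edge runs from (319,157) to (319,228). A step at the upper (frosted) end, near (319,168), confirms the notch. I'll measure it.

```bash
python3 - <<'E'
from h import *
import cv2
c=robot.calibration("wrist");T=np.load("w1.npz")["T"];im=cv2.imread("pics/w1.png")
x0,y0=300,140;b=im[y0:240,x0:340].astype(int)
m=((b[...,1]>120)&(b[...,1]-b[...,2]>25)).astype(np.uint8)
n,l,st,ce=cv2.connectedComponentsWithStats(m);print(st[1:],ce[1:].round(1))
rows=[(y+y0,*(np.flatnonzero(m[y])[[0,-1]]+x0)) for y in range(100) if m[y].any()]
print(rows[::3])
F=np.array([(y,(a+d)/2) for y,a,d in rows if 175<y<226]);k,q=np.polyfit(F[:,0],F[:,1],1);print("slope deg",np.degrees(np.arctan(k)))
ys=[r[0] for r in rows]
A=wray(c,T,(k*min(ys)+q,min(ys)),.062);A2=wray(c,T,(k*min(ys)+q,min(ys)),.072);B=wray(c,T,(k*(max(ys)+1)+q,max(ys)+1),.072)
print(A,A2,B,np.linalg.norm(A-B),"mid",(A+B)/2,"yaw B->A",np.degrees(np.arctan2(*(A-B)[1::-1])))
print("tool y yaw",np.degrees(np.arctan2(*Ro.from_quat(robot.sense()['eef_rot']).as_matrix()[1::-1,1])))
E
```

```text
[[ 15  17   7  12  82]
 [ 14  30  10  59 447]
 [ 11  77   1   1   1]] [[18.1 22.4]
 [18.1 61.1]
 [11.  77. ]]
[(157, np.int64(315), np.int64(321)), (160, np.int64(315), np.int64(321)), (163, np.int64(315), np.int64(321)), (166, np.int64(315), np.int64(321)), (170, np.int64(321), np.int64(321)), (173, np.int64(315), np.int64(321)), (176, np.int64(315), np.int64(321)), (179, np.int64(315), np.int64(321)), (182, np.int64(315), np.int64(321)), (185, np.int64(315), np.int64(321)), (188, np.int64(315), np.int64(321)), (191, np.int64(315), np.int64(321)), (194, np.int64(315), np.int64(321)), (197, np.int64(315), np.int64(321)), (200, np.int64(315), np.int64(321)), (203, np.int64(315), np.int64(322)), (206, np.int64(315), np.int64(321)), (209, np.int64(315), np.int64(321)), (212, np.int64(314), np.int64(322)), (215, np.int64(314), np.int64(322)), (218, np.int64(314), np.int64(322)), (221, np.int64(314), np.int64(322)), (224, np.int64(314), np.int64(323)), (227, np.int64(314), np.int64(322))]
slope deg 0.08529017301130726
[0.43993601 0.28539783 0.062     ] [0.43903698 0.284398   0.072     ] [0.47717149 0.3336218  0.072     ] 0.061741662394879694 mid [0.45855375 0.30950981 0.067     ] yaw B->A -127.67303607028506
tool y yaw 142.39748899993563
```

Call:
servo_tool --commands '[[[0.35,-0.05,-4,0,8.5],[0.35,-0.05,-8,0,8.5],[0.35,-0.05,-12.5,0,8.5],[0.35,-0.05,-12.5,0,8.5],[0.35,-0.05,-12.5,0,4],[0.35,-0.05,-12.5,0,2],[0.35,-0.05,-12.5,0,0],[0.35,-0.05,-12.5,0,0],[0.35,-0.05,-12.5,0,0],[0.35,-0.05,-12.5,0,0]]]' --grip_force 40

```text
clock: 2.65
tcp_pos: [0.4586, 0.3095, 0.0734]
eef_rot: [-0.442, 0.897, 0.0, -0.0]
force: [-0.0, -0.6, -0.5]
finger_gap: -0.001
grip_force: 0.0
```

```bash
python3 - <<'E'
from h import *
import cv2
a=robot.read_camera("wrist");b=robot.read_camera("side")
s=robot.sense();print(s['finger_gap'],s['grip_force'],s['clock'],robot.finger_overhang)
cv2.imwrite("pics/m2.png",np.hstack([cv2.resize(a[120:400,180:460],(400,400)),cv2.resize(b[250:350,300:400],(400,400),interpolation=cv2.INTER_CUBIC)]))
E
```

```text
0.0010402022360102455 0.0 2.75 0.025
```

View pics/m2.png

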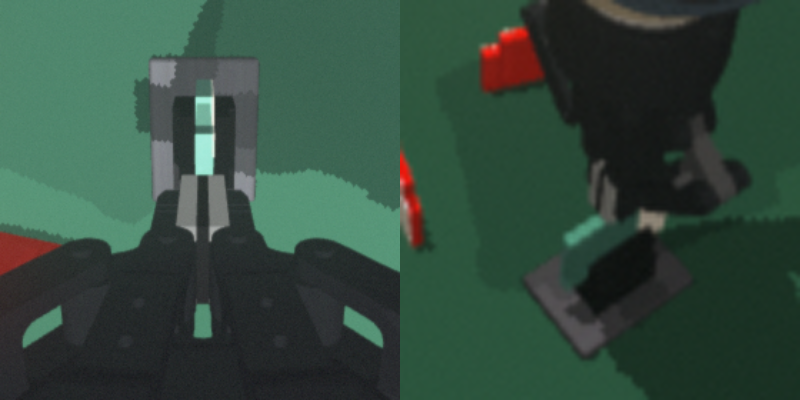

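Call:
servo_tool --commands '[[[0,0,0.5,0,0],[0,0,1,0,0],[0,0,1.5,0,0],[0,0,2,0,0],[0,0,2,0,0]]]' --grip_force 40

```text
clock: 3.38
tcp_pos: [0.4588, 0.3096, 0.0939]
eef_rot: [-0.442, 0.897, 0.0, 0.0]
force: [0.5, 0.5, 0.3]
finger_gap: -0.001
grip_force: 0.0
```

```bash
python3 - <<'E'
from h import *
import cv2
a=robot.read_camera("wrist");b=robot.read_camera("side")
s=robot.sense();print(s['finger_gap'],s['grip_force'],s['clock'],s['force'])
cv2.imwrite("pics/m3.png",np.hstack([cv2.resize(a[120:400,180:460],(400,400)),cv2.resize(b[250:350,300:400],(400,400),interpolation=cv2.INTER_CUBIC)]))
E
```

```text
0.002729193416907324 0.0 3.475 [-0.38498275 -0.01209917 -0.03321601]
```

View pics/m3.png

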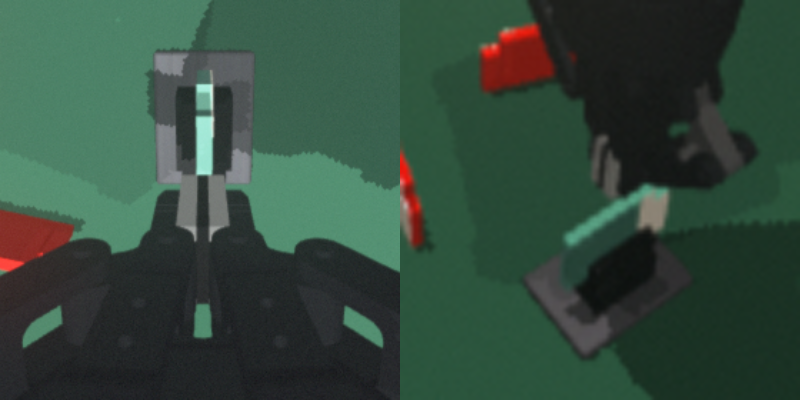

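The fingers do not shut far enough to hold a 6 mm thickness: the plate stayed unmoved in the holder. I'll grip it across its ends (60 mm) instead.

Call:
servo_tool --commands '[[[0,0,4,0,2],[0,0,4,-10,8.5],[0,0,4,-20,8.5],[0,0,4,-30,8.5],[0,0,4,-40,8.5],[0,0,4,-50,8.5],[0,0,4,-60,8.5],[0,0,4,-70,8.5],[0,0,4,-80,8.5],[0,0,4,-90,8.5]]]'

```text
clock: 4.72
tcp_pos: [0.4585, 0.3094, 0.1331]
eef_rot: [0.325, 0.946, -0.0, -0.0]
force: [-0.0, 1.0, 0.8]
finger_gap: 0.996
grip_force: 0.0
```

Call:
servo_tool --commands '[[[0,0,0,0,8.5],[0,0,-4,0,8.5],[0,0,-7.9,0,8.5],[0,0,-7.9,0,8.5],[0,0,-7.9,0,7],[0,0,-7.9,0,6],[0,0,-7.9,0,5],[0,0,-7.9,0,5],[0,0,-7.9,0,5]]]' --grip_force 30

```text
clock: 5.85
tcp_pos: [0.4598, 0.3102, 0.0559]
eef_rot: [0.322, 0.947, 0.001, 0.001]
force: [0.4, 1.0, 6.4]
finger_gap: 0.585
grip_force: 4.0
```

Call:
servo_tool --commands '[[[0,0,0,0,4],[0,0,0,0,4],[0,0,0,0,4]]]' --grip_force 30

```text
clock: 6.22
tcp_pos: [0.46, 0.3103, 0.0562]
eef_rot: [0.322, 0.947, 0.002, 0.001]
force: [-0.1, 0.8, 9.6]
finger_gap: 0.569
grip_force: 30.6
```

Call:
servo_tool --commands '[[[0,0,1,0,4],[0,0,2,0,4],[0,0,4,0,4],[0,0,8,0,4],[0,0,12,0,4],[0,0,12,0,4]]]' --grip_force 30

```text
clock: 6.98
tcp_pos: [0.4598, 0.3101, 0.1778]
eef_rot: [0.322, 0.947, 0.002, 0.002]
force: [0.6, 0.6, -0.6]
finger_gap: 0.569
grip_force: 31.5
```

```bash
python3 - <<'E'
from h import *
import cv2
a=robot.read_camera("wrist");b=robot.read_camera("side")
s=robot.sense();print(s['finger_gap'],s['grip_force'],s['clock'],s['force'])
cv2.imwrite("pics/m4.png",np.hstack([cv2.resize(a[120:400,180:460],(400,400)),cv2.resize(b[220:350,280:410],(400,400),interpolation=cv2.INTER_CUBIC)]))
E
```

```text
0.5683309400434484 31.507618837058544 7.075 [-0.47753128 -0.68579605 -0.51751345]
```

View pics/m4.png

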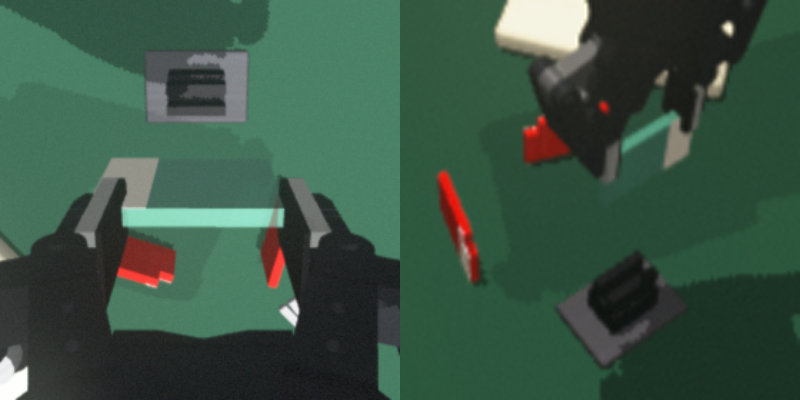

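Call:
servo_tool --commands '[[[0,-2,0,-10,4],[1,-5,0,-20,4],[2,-8,0,-30,4],[3,-11,0,-40,4],[4,-14,0,-50,4],[5,-17,0,-60,4],[6,-20,0,-70,4],[7,-23,0,-80,4],[7.6,-26,0,-90,4],[7.6,-29,0,-100,4]]]' --grip_force 30

```text
clock: 8.32
tcp_pos: [0.5341, 0.0185, 0.173]
eef_rot: [0.933, 0.359, -0.001, -0.0]
force: [-0.3, 0.6, 0.2]
finger_gap: 0.569
grip_force: 31.5
```

Call:
servo_tool --commands '[[[0,-2.2,0,-10,4],[0,-2.2,0,-20,4],[0,-2.2,0,-30,4],[0,-2.2,0,-40,4],[0,-2.2,-4,-42.4,4],[0,-2.2,-8,-42.4,4],[0,-2.2,-11,-42.4,4],[0,-2.2,-11,-42.4,4]]]' --grip_force 30

```text
clock: 9.32
tcp_pos: [0.5325, -0.0024, 0.0618]
eef_rot: [1.0, 0.0, -0.003, -0.0]
force: [1.0, -0.0, -0.8]
finger_gap: 0.57
grip_force: 31.6
```

Call:
servo_tool --commands '[[[0.35,0,-0.4,0,4],[0.35,0,-0.6,0,4],[0.35,0,-0.8,0,4],[0.35,0,-0.8,0,4]]]'

```text
clock: 9.82
tcp_pos: [0.5381, -0.0025, 0.0566]
eef_rot: [1.0, 0.0, 0.0, 0.0]
force: [0.6, 0.0, -0.5]
finger_gap: 0.565
grip_force: 31.6
```

Call:
servo_tool --commands '[[[0,0,-0.2,0,4],[0,0,-0.4,0,4],[0,0,-0.4,0,4]]]'

```text
clock: 10.2
tcp_pos: [0.538, -0.0025, 0.0522]
eef_rot: [1.0, 0.0, -0.0, -0.0]
force: [0.2, -0.1, -0.1]
finger_gap: 0.57
grip_force: 31.6
```

Call:
servo_tool --commands '[[[0,0,-0.1,0,4],[0,0,-0.2,0,4],[0,0,-0.3,0,4]]]'

```text
clock: 10.58
tcp_pos: [0.5396, -0.0026, 0.0511]
eef_rot: [1.0, 0.0, 0.002, 0.0]
force: [-3.0, 1.0, 24.7]
finger_gap: 0.567
grip_force: 37.8
```

Call:
servo_tool --commands '[[[0,0,0.2,0,4],[0,0,0.2,0,4]]]'

```text
clock: 10.82
tcp_pos: [0.5381, -0.0025, 0.0514]
eef_rot: [1.0, 0.0, 0.0, 0.0]
force: [-0.6, -0.8, 1.2]
finger_gap: 0.571
grip_force: 32.3
```

Call:
servo_tool --commands '[[[0,0,0,0,5.2],[0,0,0,0,6],[0,0,0,0,7],[0,0,0,0,7.5],[0,0,0,0,7.5]]]'

```text
clock: 11.45
tcp_pos: [0.5381, -0.0025, 0.0514]
eef_rot: [1.0, 0.0, -0.0, 0.0]
force: [-0.6, -0.2, -0.3]
finger_gap: 0.878
grip_force: 0.0
```

```bash
python3 - <<'E'
from h import *
import cv2
a=robot.read_camera("wrist");b=robot.read_camera("side")
s=robot.sense();print(s['finger_gap'],s['grip_force'],s['clock'],s['force'])
cv2.imwrite("pics/m5.png",np.hstack([cv2.resize(a[120:400,180:460],(400,400)),cv2.resize(b[130:260,290:420],(400,400),interpolation=cv2.INTER_CUBIC)]))
E
```

```text
0.878907929375331 0.0 11.55 [-0.28474558 -0.37798048 -0.03649953]
```

View pics/m5.png

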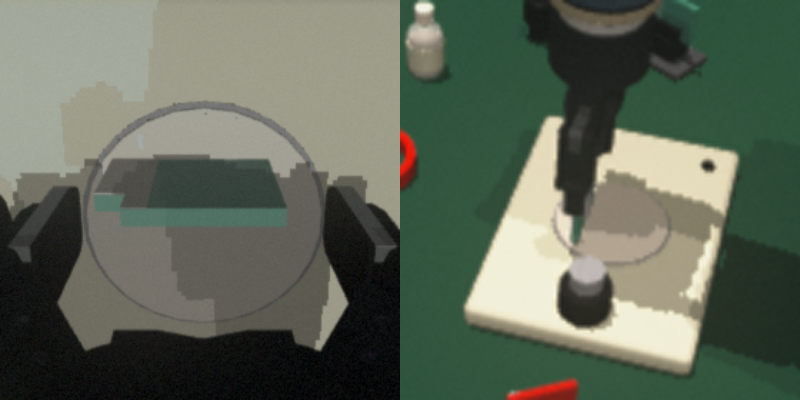

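Call:
servo_tool --commands '[[[0,0,3,0,7.5],[0,0,7,0,7.5],[4,0,7,0,4],[4,0,7,0,2],[4,0,7,0,0],[4,0,7,0,0],[4,0,3,0,0],[4,0,3,0,0]]]'

```text
clock: 12.55
tcp_pos: [0.576, -0.0024, 0.0793]
eef_rot: [1.0, 0.0, -0.003, -0.0]
force: [0.2, -0.4, -0.1]
finger_gap: -0.002
grip_force: 0.0
```

Call:
servo_tool --commands '[[[-1.5,0,0,0,0],[-2.2,0,0,0,0],[-2.6,0,0,0,0],[-2.9,0,0,0,0],[-3.2,0,0,0,0],[-3.5,0,0,0,0],[-3.8,0,0,0,0],[-4.1,0,0,0,0],[-4.1,0,0,0,0],[-4.1,0,0,0,0]]]'

```text
clock: 13.8
tcp_pos: [0.5372, -0.0025, 0.0814]
eef_rot: [1.0, 0.0, 0.0, 0.0]
force: [-0.3, -1.2, 0.4]
finger_gap: 0.0
grip_force: 0.0
```

Call:
servo_tool --commands '[[[0,0,5,0,0],[-1.5,0,10,0,4],[-1.5,0,10,0,8.5],[-1.5,0,10,0,8.5],[-1.5,0,10,0,8.5],[-1.5,0,10,0,8.5]]]'

```text
clock: 14.55
tcp_pos: [0.5219, -0.0025, 0.1804]
eef_rot: [1.0, 0.0, -0.001, -0.0]
force: [-0.1, 1.1, -0.7]
finger_gap: 0.994
grip_force: 0.0
```

```bash
python3 - <<'E'
from h import *
import cv2
c,T=wcal();a=robot.read_camera("wrist");np.savez("w2.npz",T=T);cv2.imwrite("pics/w2.png",a)
print(robot.sense()['tcp_pos'],robot.sense()['clock'])
E
```

```text
[ 0.5219291  -0.00250168  0.18060029] 14.6
```

View pics/w2.png

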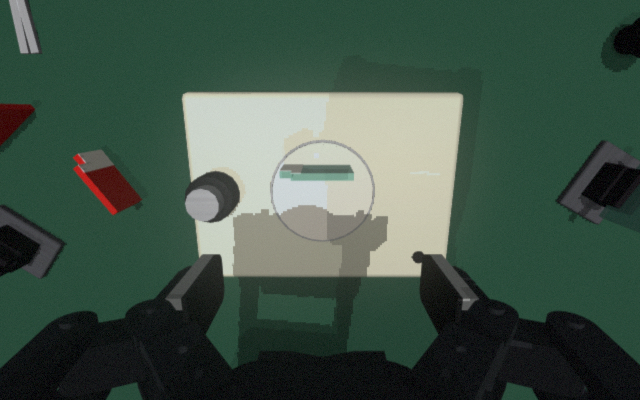

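The plate is still standing on the stage, with its top edge at about (280–353, 176). The push passed over it or stopped short, so I'll measure where it is.

```bash
python3 - <<'E'
from h import *
c=robot.calibration("wrist");T=np.load("w2.npz")["T"]
for n,p,z in[("top near edge L",(292,181),.067),("top near edge R",(353,181),.067),("top far edge",(353,173),.067),("bottom far",(351,165),.025),("stage L",(271,190),.025),("stage R",(374,190),.025),("stage T",(322,140),.025),("stage B",(322,241),.025),("post",(201,205),.066)]:print(n,wray(c,T,p,z).round(4))
E
```

```text
top near edge L [0.536  0.0216 0.067 ]
top near edge R [ 0.536  -0.0267  0.067 ]
top far edge [ 0.5424 -0.0265  0.067 ]
bottom far [ 0.542  -0.0285  0.025 ]
stage L [0.5187 0.0451 0.025 ]
stage R [ 0.5187 -0.0504  0.025 ]
stage T [ 0.5644 -0.0022  0.025 ]
stage B [ 0.468  -0.0022  0.025 ]
post [0.516 0.096 0.066]
```

The reach is wrong, not the position. The open tips appear about 17 mm behind the TCP, so the shut tips are about 4 mm behind it. The first push therefore passed above the plate, and the earlier grip sat in the notch. I'll push again about 3 cm lower.

Call:
servo_tool --commands '[[[6,0,0,0,4],[6,0,0,0,0],[6,0,-5,0,0],[6,0,-9,0,0],[6,0,-12.8,0,0],[6,0,-12.8,0,0],[6,0,-12.8,0,0]]]'

```text
clock: 15.48
tcp_pos: [0.5827, -0.0026, 0.0547]
eef_rot: [1.0, 0.0, 0.001, 0.0]
force: [0.8, 0.4, 0.4]
finger_gap: 0.001
grip_force: 0.0
```

Call:
servo_tool --commands '[[[-1.5,0,0,0,0],[-2.2,0,0,0,0],[-2.6,0,0,0,0],[-2.9,0,0,0,0],[-3.2,0,0,0,0],[-3.5,0,0,0,0],[-3.8,0,0,0,0],[-3.8,0,0,0,0],[-3.8,0,0,0,0]]]'

```text
clock: 16.6
tcp_pos: [0.5442, -0.0025, 0.0534]
eef_rot: [1.0, 0.0, 0.0, -0.0]
force: [0.8, -0.1, -0.6]
finger_gap: -0.001
grip_force: 0.0
```

Call:
servo_tool --commands '[[[0,0,5,0,0],[-1.5,0,10,0,4],[-2.5,0,13,0,8.5],[-2.5,0,13,0,8.5],[-2.5,0,13,0,8.5]]]'

```text
clock: 17.23
tcp_pos: [0.5189, -0.0025, 0.1827]
eef_rot: [1.0, 0.0, -0.0, -0.0]
force: [-0.1, -0.5, 0.4]
finger_gap: 0.843
grip_force: 0.0
```

```bash
python3 - <<'E'
from h import *
import cv2
c,T=wcal();a=robot.read_camera("wrist");np.savez("w3.npz",T=T);cv2.imwrite("pics/w3.png",a)
print(robot.sense()['tcp_pos'],robot.sense()['clock'])
E
```

```text
[ 0.51883712 -0.00249504  0.1823595 ] 17.275
```

View pics/w3.png

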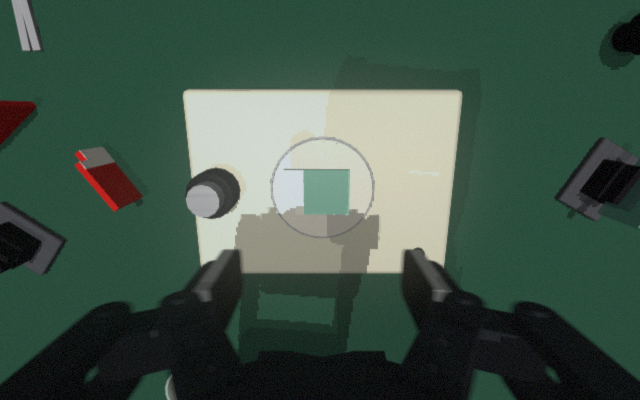

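The plate now lies flat, label side up, on the stage from (285,169) to (350,215), with its frosted end towards the post. Its centre is about (0.512, 0.002). I'll regrip across the long edges so the fingers stay clear of the post.

Call:
servo_tool --commands '[[[-0.7,0.5,0,10,7],[-0.7,0.5,0,20,7],[-0.7,0.5,0,30,7],[-0.7,0.5,0,40,7],[-0.7,0.5,-2,50,6],[-0.7,0.5,-4,60,6],[-0.7,0.5,-6,70,6],[-0.7,0.5,-8,80,6],[-0.7,0.5,-10,90,6],[-0.7,0.5,-12,90,6]]]' --grip_force 30

```text
clock: 18.52
tcp_pos: [0.5116, 0.0025, 0.0615]
eef_rot: [0.706, 0.708, -0.001, -0.001]
force: [-0.3, -0.4, 0.2]
finger_gap: 0.703
grip_force: 0.0
```

Call:
servo_tool --commands '[[[0,0,-2,0,5],[0,0,-3,0,5],[0,0,-3.6,0,5],[0,0,-3.6,0,5]]]'

```text
clock: 19.02
tcp_pos: [0.5121, 0.0025, 0.0272]
eef_rot: [0.707, 0.707, -0.0, -0.0]
force: [0.7, 0.9, -0.0]
finger_gap: 0.585
grip_force: 0.0
```

Now I'll lower carefully until the tips touch.

Call:
servo_tool --commands '[[[0,0,-0.3,0,5],[0,0,-0.6,0,5],[0,0,-0.6,0,5]]]'

```text
clock: 19.4
tcp_pos: [0.5121, 0.0025, 0.0214]
eef_rot: [0.707, 0.707, -0.0, -0.0]
force: [-0.0, 0.6, -0.1]
finger_gap: 0.588
grip_force: 0.0
```

Call:
servo_tool --commands '[[[0,0,-0.15,0,5],[0,0,-0.3,0,5],[0,0,-0.3,0,5]]]'

```text
clock: 19.77
tcp_pos: [0.5122, 0.0025, 0.0191]
eef_rot: [0.707, 0.707, 0.0, 0.0]
force: [-2.6, -0.2, 12.1]
finger_gap: 0.587
grip_force: 5.9
```

Call:
servo_tool --commands '[[[0,0,0.25,0,5],[0,0,0.25,0,4.5],[0,0,0.3,0,3.5],[0,0,0.3,0,3],[0,0,0.3,0,3],[0,0,0.3,0,3]]]' --grip_force 30

```text
clock: 20.52
tcp_pos: [0.512, 0.0025, 0.0213]
eef_rot: [0.707, 0.707, -0.0, -0.0]
force: [-0.6, -0.3, -0.1]
finger_gap: 0.479
grip_force: 30.4
```

Call:
servo_tool --commands '[[[0,0,1,0,3],[0,0,2.5,0,3],[0.1,-0.2,5,0,3],[0.2,-0.4,8,0,3],[0.3,-0.5,10.5,0,3],[0.3,-0.5,11.7,0,3],[0.3,-0.5,11.7,0,3],[0.3,-0.5,11.7,0,3]]]' --grip_force 30

```text
clock: 21.52
tcp_pos: [0.5146, -0.0024, 0.1376]
eef_rot: [0.707, 0.707, -0.0, -0.001]
force: [0.8, 0.5, -0.7]
finger_gap: 0.478
grip_force: 30.5
```

```bash
python3 - <<'E'
from h import *
import cv2
a=robot.read_camera("wrist");b=robot.read_camera("side")
s=robot.sense();print(s['finger_gap'],s['grip_force'],s['clock'],s['tcp_pos'])
cv2.imwrite("pics/m6.png",np.hstack([cv2.resize(a[60:400,150:490],(400,400)),cv2.resize(b[110:260,280:430],(400,400),interpolation=cv2.INTER_CUBIC)]))
E
```

```text
0.4810552523971822 30.465951561927795 21.625 [ 0.51461978 -0.00245092  0.13752   ]
```

View pics/m6.png

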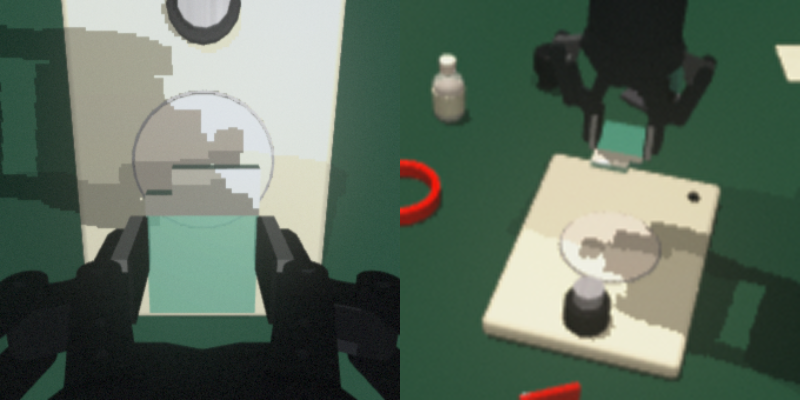

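The plate is held across its long edges, level and above the stage. Its frosted end is towards the post, and the notch is at the correct corner for label side up. Handing in.

```bash
python3 -c "
from plant import robot
print(robot.hand_in())"
```

```text
the job is handed in; nothing more can be done
None
```

I handed the job in with the notched plate held about 12 cm above the stage centre, label side up, level to within about 5° by eye, and its frosted end towards the post; the judge's verdict was not shown.

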